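# Check the rotor, shut the lid and hold the pulse key of a microcentrifuge

## Task

Give the loaded microcentrifuge a short spin: first turn its rotor by hand through one full turn, either way round, to see that it runs freely, then swing the lid fully shut without slamming it. Only with the lid shut, press the round blue pulse key all the way down without leaning hard on it, keep it down for three seconds and finish while still holding it down, as the machine runs only while the key is held; leave the things lying around where they are.

Things in the scene. Friction and masses are not known exactly. Their poses are not given: they have to be found in the camera images.
- centrifuge: white personal microcentrifuge fixed to the bench, 214 x 166 mm, deck at z = 72 mm. Its origin lies on the bench under the rotor axis; its x axis points from the key panel (front, towards the robot) to the lid hinge (back), y to its left, z up. Only rotor, lid and pulse key move; its motor is not simulated
- rotor (a joint): the rotor's angle about its upright axis, rad, counter-clockwise from above positive, no stops; it starts within 0.2 of zero, turns with about 0.3 N at the tubes and stays where it is left
- rotor_hub (a point): top centre of the rotor's aluminium nut (21 mm across), on the rotor axis, 99 mm above the bench. The rotor is a dark disc 108 mm across with its flat top face 87 mm above the bench
- orange_cap (a point): top centre of the orange-capped 1.5 ml tube in the rotor, leaning 0.26 rad inwards: cap 14 mm across, centre 32 mm from the axis, top 107 mm above the bench (20 mm over the rotor's face). At joint value 0 it is on the hinge side (+x of the machine). A fingertip against the side of tube or cap can push the rotor round; the tubes cannot be taken out
- blue_cap (a point): top centre of the blue-capped tube, the same size, straight across the axis from the orange one
- lid (a joint): the lid's angle, rad: 0 shut, about 1.7 standing open (where it starts), 1.9 at its stop. A friction hinge (0.16 N m, about 1 to 2 N at the tab) keeps it where it is left
- lid_hinge (a point): middle of the lid's hinge line: 84 mm behind the rotor axis, 79 mm above the bench, along the machine's y axis
- lid_tab (a point): outer edge, middle, of the dark tab of the smoky clear lid, 174 mm from the hinge line; tab 44 mm wide, 28 long, 8 thick. Open, the tab is the lid's top edge, and the lid's 35 mm deep dome bulges away from the robot, starting 26 mm below that edge. Shut, the tab lies at the front, its upper face 86 mm and the dome's top 114 mm above the bench
- pulse_key (a joint): travel of the pulse key, m: 0 up, 0.006 fully down, on a stiff rubber stop. A spring pushes it back up (2 N at the top, 5.6 N fully down)
- pulse_key_top (a point): top centre of the round blue pulse key, 24 mm across, on the panel at the machine's front right, 91 mm in front of and 44 mm to the right of the rotor axis; top 85 mm above the bench when up, 9 mm above the panel; it is pressed straight down
- timer: white lab timer, 62 x 66 x 18 mm, bystander; origin at the centre of its underside
- forceps: steel forceps, 14 x 123 x 9 mm, bystander; origin at the centre of its underside
- tube_orange: upright 50 ml tube with orange cap, 34 mm across, 112 mm high, bystander; origin at the centre of its foot
- tube_blue: upright 50 ml tube with blue cap, 34 mm across, 112 mm high, bystander; origin at the centre of its foot
- beaker: small glass beaker, about 50 mm across, bystander; origin at the centre of its foot
- sticky_pad: yellow note pad, 62 x 62 x 12 mm, bystander; origin at the centre of its underside
- pen_black: white pen with black cap, 142 mm long, bystander; origin at the centre of its underside

How it is judged:
On the way, in this order (a step that is already met when the one before it is completed fails the run):
1. the rotor has been turned through a full turn, either way, with the lid open ((value of joint rotor above 6 rad or value of joint rotor below -6 rad) and value of joint lid above 1 rad), for 0.1 s.
2. the lid is shut (value of joint lid below 0.04 rad), for 0.2 s.
3. with the lid shut the pulse key is kept down for three seconds (value of joint lid below 0.04 rad and value of joint pulse_key above 0.0045 m and contact force between the fingers and pulse_key above 2 N), for 2.8 s.
At the end, for the whole second after the job is handed in: The rotor has been turned a full turn (at least 6.0 rad from its zero mark, where it starts to within 0.2), the lid is shut to within 0.04 rad, and the fingers are still holding the pulse key down at least 4.5 of its 6 mm with 2 to 25 N (all of step 3 and (value of joint rotor above 5.8 rad or value of joint rotor below -5.8 rad) and contact force between the fingers and pulse_key below 25 N); the arm keeps its last pose, push and grip.
It fails at once if the pulse key is pressed while the lid is open (value of joint pulse_key above 0.003 m and value of joint lid above 0.1 rad).
It fails at once if the lid is slammed (velocity of joint lid below -4 rad/s).
It fails at once if the pulse key is leaned on with more than 30 N (contact force between any of the fingers, the arm and pulse_key above 30 N).
It fails at once if one of the things lying around is moved by more than 15 mm (distance of any of timer, forceps, tube_orange, tube_blue, beaker, sticky_pad, pen_black from where it was at the start of the episode above 0.015 m).
It also fails if it takes over 64 s, if anything falls off the work surface, if the arm or the gripper's body presses on something with over 40 N, if the wrist force passes 120 N, or if a joint passes its speed limit or range.

## Robot

A 6-joint arm with a two-finger parallel gripper is mounted at the origin on a cart in front of the work surface, level with it; the furniture and walls round the work are solid. World frame = base frame: x ahead of the robot, y to its left, z up, the work surface at z = 0. Lengths are in m, angles in rad, forces in N, time in s.
With the tool pointing down it reaches from about 0.35 to 0.975 m from the base axis. Payload 4.9 kg.
Tool frame: the origin (TCP) lies on the centre line of the jaws, within the pads' length; the fingertips stand manip.tip_reach ahead of it and the grasp point (between the pads) is the TCP (manip.tip_reach is the distance from the TCP to the fingertips, in m); z points along the fingers, y is the line along which they close (so a half turn about z gives the same grasp; the last joint's range is limited). The gripper opens to 85 mm and grips with 20 to 120 N. Pads are 22 mm wide; open, the fingers measure 114 mm over their backs; the gripper's body (76 mm by 85 mm) begins 54 mm behind the grasp point. The pads swing forward as they close: fully open they stand 13 mm farther back than shut.
Start: joints at [1.041, 0.053, 1.613, -0, 1.476, -0.119], TCP at [0.25, 0.573, 0.25] pointing down, gripper open.
Joint ranges: [-3.01, 3.01], [-1.01, 2.22], [0.06, 2.58], [-1.02, 4.17], [0.09, 2.62], [-3.14, 3.14]. Speed limits (rad/s): [2.57, 2.57, 3.14, 3.14, 3.14, 3.14].

## Interface

Orientations are given as a unit quaternion [w, x, y, z].
In Python, from plant import manip gives the robot as it stands. The module is installed in compiled form; this text tells all that it offers.
- The arm moves only by the tool move_arm, never from a script. Its argument "rows" is a list of rows, each a list of 7 numbers: the shift along the tool's x, y, z in cm, then the turn, a rotation vector about the tool's x, y, z in degrees, then the opening, from -1 (shut) to 1 (fully open). In form: [[tx, ty, tz, ax, ay, az, jaw], ...]. A call has 1 to 20 rows; each row shifts and turns the commanded pose from where the row before left it, along the tool's axes as they then stand; what a row does not reach is not made up. A row lasts 1/12 s, in which the tool goes at most 41.7 mm and 7.16 degrees, less where a joint would pass 70% of its speed; a pose out of reach is approached as far as the arm can. A call is refused whole if a number of a shift passes 4.17 or a number of a turn 7.16, either way. A call with a gripper value outside its range is refused whole. The fingers move at their own pace and stop on an object; the grip force is fixed at half the most. Time passes only in rows, so rows that do not move let the fingers close. It gives the time, the measured TCP pose, the force, the opening and the grip force at its end, in the units of the state.
- manip.state(): the state, without advancing time (a new reading comes with each control period).
- manip.grab_frame(name): name is "scene" or "top" or "wrist"; returns a dict with "img" (400x640x3 uint8, blue, green, red), "mtx" (3x3 intrinsics, pixels), "k1" (the pictures are not rectified: a ray, as slopes to the right and down, at radius r is drawn at 1 + k1 r^2 times it, then the intrinsics apply), "R" (3x3) and "t" (3): a world point X has camera coordinates R X + t. Camera axes: x right, y down, z forward; pixel columns grow to the right and rows downward; lengths in m; the calibration is good to about 2 mm. A picture is of the moment at which its call begins. There is no depth.
- manip.job_done(): hands the job in; it is judged then, once.
The state is a dict: "time": time; "joint_pos": joint angles; "joint_vel": joint speeds; "joint_efforts": joint torques, N m; "tool_pos": TCP position; "tool_rot": TCP orientation; "contact_force": force on the tool from outside, world axes, zero at the start; "ft_torque": the same for the moment, N m; "gripper_width": opening from 0.0 (shut) to 1.0 (fully open); "grasp_force": force on a finger pad.
Only numpy, scipy, OpenCV 4.12 (cv2) and the standard library are available. Lean on these libraries where they do the work, as an engineer would, in place of code of your own. Each camera call takes 0.05 s, during which the arm holds its last target. There are 200 camera calls.

## Working session

There is one attempt and no reset: what is moved stays moved. The work goes in short steps, Python scripts to look and compute and a tool call to move; the robot and the scene stay as the last step left them, time stands still between calls to the robot, and variables do not carry over. Pictures are saved under pics/ and viewed, at most 10 in all, crops included, and the job is handed in when it is done.

Besides the shell and the picture viewer there is one more tool, called after "Request:" by a JSON object that holds its "name" and its "arguments". move_arm: Moves the arm, as the interface text tells. Its arguments: {"type":"object","properties":{"rows":{"type":"array","items":{"type":"array","items":{"type":"number"}}}},"required":["rows"]}

```bash
mkdir -p pics
python3 - <<'E'
from plant import manip
import cv2
print(manip.tip_reach, manip.state())
for n in("scene","top"):
    f=manip.grab_frame(n); cv2.imwrite(f"pics/{n}0.png",f["img"]); print(n,f["mtx"].tolist(),f["k1"],f["R"].tolist(),f["t"])
E
```

```text
0.019 {'time': 0.0, 'joint_pos': array([ 1.04104688e+00,  5.33450733e-02,  1.61430877e+00, -6.27330989e-07,
        1.47599401e+00, -1.18978361e-01]), 'joint_vel': array([-7.78860455e-05, -1.11905787e-03,  1.94056545e-03, -2.63168173e-04,
        1.42367712e-04, -1.35666357e-03]), 'joint_efforts': array([ 2.46590374e-03, -3.93664169e+01, -3.70183182e+01,  1.12190696e-04,
        7.01955709e-03,  2.26301222e-05]), 'tool_pos': array([0.24926041, 0.57250194, 0.24906146]), 'tool_rot': array([-3.27207411e-04,  2.03944479e-01,  9.78981917e-01, -9.74117328e-04]), 'contact_force': array([ 0.537224  , -0.31007492,  0.94252453]), 'ft_torque': array([-0.04349252,  0.02805048,  0.05501647]), 'grasp_force': 0.0, 'gripper_width': 0.998229475881859}
scene [[503.55081450471835, 0.0, 323.6363975955026], [0.0, 503.55081450471835, 193.2005567763552], [0.0, 0.0, 1.0]] -0.09888268158292451 [[0.6950795526281646, -0.7186543437479563, 0.02000874135034597], [-0.29936456319992166, -0.31462348052127587, -0.900773514155916], [0.6536400185257562, 0.6201193431242671, -0.43382799179487763]] [-0.37067507  0.24791238  1.26091651]
top [[365.27526982338463, 0.0, 320.1882486313458], [0.0, 365.27526982338463, 192.28734047022792], [0.0, 0.0, 1.0]] -0.01230872598436399 [[0.012258378818430374, -0.9999244435966097, -0.0009161041175779583], [-0.9926269719027399, -0.012058419054170764, -0.12060799799810587], [0.12058783852421004, 0.002387808184172347, -0.9926997892475521]] [-0.00343943  0.51172241  1.09689251]
```

View pics/scene0.png

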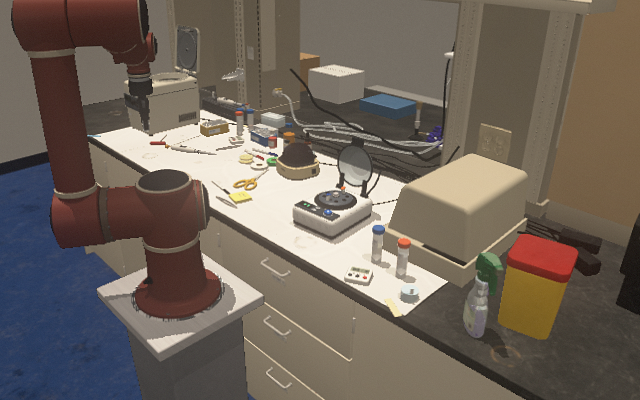

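View pics/top0.png

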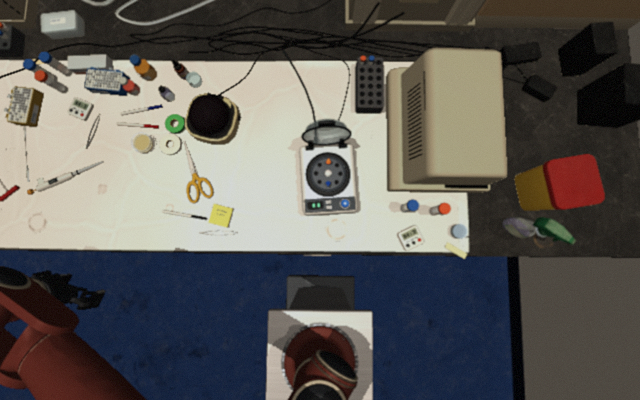

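The scene view shows the open centrifuge at about (335,205). In the top view it is at (328,175), with the key near (345,206), the lid at (327,132), and the bystanders well to either side. Next I'll measure the colours in the top view.

```bash
cat > h.py <<'E'
import numpy as np, cv2
from plant import manip
from scipy.spatial.transform import Rotation as Ro
def ray(f,u,v):
    M=f["mtx"];d=np.array([(u-M[0,2])/M[0,0],(v-M[1,2])/M[1,1]]);s=d.copy()
    for _ in range(10): s=d/(1+f["k1"]*(s@s))
    R=f["R"]; return -R.T@f["t"], R.T@np.r_[s,1]
def onz(f,u,v,z):
    c,d=ray(f,u,v); return c+d*(z-c[2])/d[2]
def proj(f,X):
    p=f["R"]@np.array(X)+f["t"]; s=p[:2]/p[2]; s=s*(1+f["k1"]*(s@s)); return f["mtx"][:2,:2]@s+f["mtx"][:2,2]
def blobs(f,lo,hi,box,amin=3):
    x0,y0,x1,y1=box; h=cv2.cvtColor(f["img"],cv2.COLOR_BGR2HSV)[y0:y1,x0:x1]
    m=cv2.inRange(h,np.array(lo),np.array(hi)); n,_,st,ce=cv2.connectedComponentsWithStats(m)
    return [(ce[i]+[x0,y0],st[i,4],st[i,2:4]) for i in range(1,n) if st[i,4]>=amin]
E
python3 - <<'E'
from h import *
f=manip.grab_frame("top")
box=(290,115,370,220)
for nm,lo,hi,z in(("blue",(95,110,50),(125,255,255),.085),("orange",(3,120,80),(20,255,255),.107)):
    for c,a,s in blobs(f,lo,hi,box): print(nm,c.round(1),a,s,onz(f,*c,z).round(4),onz(f,*c,.107).round(4))
cv2.imwrite("pics/c.png",cv2.resize(f["img"][110:222,280:380],None,fx=5,fy=5,interpolation=cv2.INTER_CUBIC))
E
```

```text
blue [327.8 183.1] 19 [5 5] [ 0.5329 -0.0195  0.085 ] [ 0.5296 -0.0191  0.107 ]
blue [344.5 203. ] 37 [8 7] [ 0.4744 -0.0688  0.085 ] [ 0.4724 -0.0674  0.107 ]
orange [328.  160.9] 25 [5 6] [ 0.5947 -0.0191  0.107 ] [ 0.5947 -0.0191  0.107 ]
```

View pics/c.png

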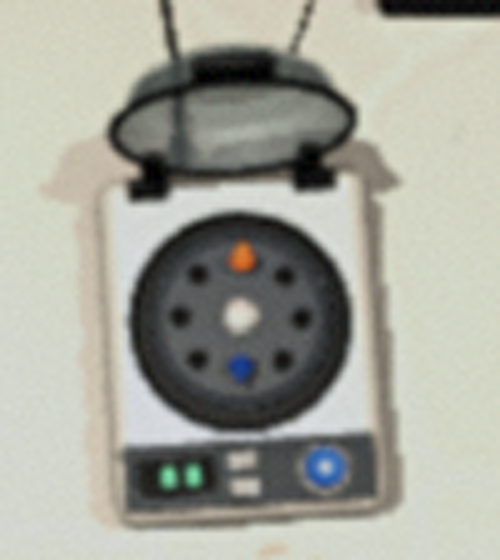

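The orange cap is at (0.595,-0.019) and the blue cap at about (0.530,-0.019), so the rotor axis is near (0.562,-0.019). The key is at (0.474,-0.069). Together these give a machine yaw of about 0.06, which fits the panel's slope. I'll square the tool up, shut the jaws and move over for a closer look.

Request:
{"name": "move_arm", "arguments": {"rows": [[0, 0, 0, 0, 0, -5.9, -1], [0, 0, 0, 0, 0, -5.9, -1], [0, 0, 0, 0, 0, -5.9, -1], [0, 0, 0, 0, 0, -5.8, -1], [-1.4, -3.7, 0, 0, 0, 0, -1], [-1.4, -3.7, 0, 0, 0, 0, -1], [-1.4, -3.7, 0, 0, 0, 0, -1], [-1.4, -3.7, 0, 0, 0, 0, -1], [-1.4, -3.7, 0, 0, 0, 0, -1], [-1.4, -3.7, 0, 0, 0, 0, -1], [-1.4, -3.7, 0, 0, 0, 0, -1], [-1.4, -3.7, 0, 0, 0, 0, -1], [-1.4, -3.7, 0, 0, 0, 0, -1], [-1.4, -3.7, 0, 0, 0, 0, -1], [-1.4, -3.7, 0, 0, 0, 0, -1], [-1.4, -3.7, 0, 0, 0, 0, -1], [-1.4, -3.7, 0, 0, 0, 0, -1], [-1.4, -3.7, 0, 0, 0, 0, -1], [-1.4, -3.7, 0, 0, 0, 0, -1], [-1.4, -3.7, 0, 0, 0, 0, -1]]}}

```text
time: 1.82
tool_pos: [0.4733, -0.0212, 0.2502]
tool_rot: [0.0, 0.001, 1.0, 0.0]
contact_force: [0.9, -0.3, 0.2]
gripper_width: 0.001
grasp_force: 0.0
```

Run:
```python
from h import *
s=manip.state(); print(s["tool_pos"],s["tool_rot"],s["contact_force"],s["gripper_width"])
f=manip.grab_frame("wrist"); cv2.imwrite("pics/w1.png",f["img"])
print("cam",-f["R"].T@f["t"])
for X in((.562,-.019,.099),(.474,-.069,.085),(.668,-.013,.2515)): print(proj(f,X).round(0))
box=(0,0,640,400)
for nm,lo,hi,z in(("blue",(100,120,50),(125,255,255),.085),("orange",(3,120,80),(20,255,255),.107)):
    for c,a,s in blobs(f,lo,hi,box,150): print(nm,c.round(1),a,s,onz(f,*c,z).round(4),onz(f,*c,.107).round(4))
```

```text
[ 0.47327935 -0.0211712   0.25016564] [1.17924105e-04 5.21966257e-04 9.99999855e-01 5.38969495e-05] [ 0.94026276 -0.3221026   0.17146948] 0.000592869431001999
cam [ 0.40123809 -0.02011195  0.37502218]
[322. 271.]
[265. 174.]
[332. 546.]
blue [143.5   4.7] 2102 [233  15] [ 0.3349 -0.1605  0.085 ] [ 0.34   -0.1499  0.107 ]
blue [486.1   3.9] 841 [135  11] [0.3347 0.1111 0.085 ] [0.3397 0.1011 0.107 ]
blue [595.6   6. ] 919 [91 17] [0.3324 0.2036 0.085 ] [0.3376 0.1866 0.107 ]
blue [ 32.8 175.8] 1054 [37 38] [ 0.4748 -0.2859  0.085 ] [ 0.4692 -0.2658  0.107 ]
blue [266.1 173.8] 417 [25 25] [ 0.4735 -0.0682  0.085 ] [ 0.468  -0.0646  0.107 ]
```

View pics/w1.png

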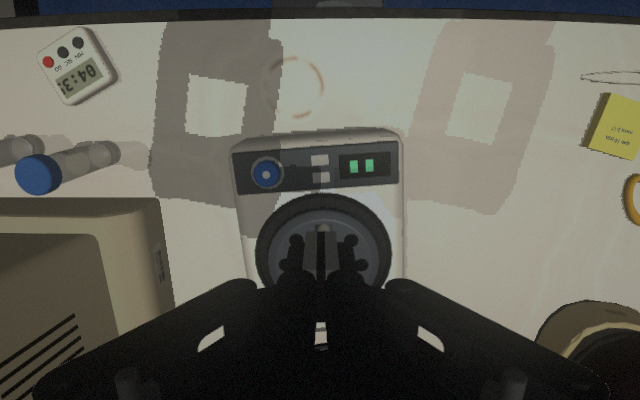

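The wrist view confirms the key at pixel (266,174), which is (0.474,-0.068). The disc is centred near (322,250). Now I'll move to the rotor's right side, between the two tubes, and go down.

Request:
{"name": "move_arm", "arguments": {"rows": [[-3, -1.1, 0, 0, 0, 0, -1], [-3, -1.1, 0, 0, 0, 0, -1], [-2.9, -1.2, 0, 0, 0, 0, -1], [0, 0, 3, 0, 0, 0, -1], [0, 0, 3, 0, 0, 0, -1], [0, 0, 3, 0, 0, 0, -1], [0, 0, 2.5, 0, 0, 0, -1], [0, 0, 1.3, 0, 0, 0, -1], [0, 0, 0.5, 0, 0, 0, -1], [0, 0, 0.2, 0, 0, 0, -1], [0, 0, 0, 0, 0, 0, -1]]}}

```text
time: 2.78
tool_pos: [0.5629, -0.0533, 0.1163]
tool_rot: [0.001, 0.0, 1.0, -0.0]
contact_force: [-0.8, 0.5, -0.2]
gripper_width: 0.001
grasp_force: 0.0
```

Run:
```python
from h import *
s=manip.state(); print(s["tool_pos"],s["contact_force"])
f=manip.grab_frame("wrist"); cv2.imwrite("pics/w2.png",f["img"])
for d in(-.0095,-.019,-.03): print(proj(f,s["tool_pos"]+[0,0,d]).round(0))
```

```text
[ 0.56286856 -0.05330752  0.11632954] [-0.82834421  0.45396478 -0.20547849]
[318. 259.]
[318. 249.]
[318. 239.]
```

View pics/w2.png

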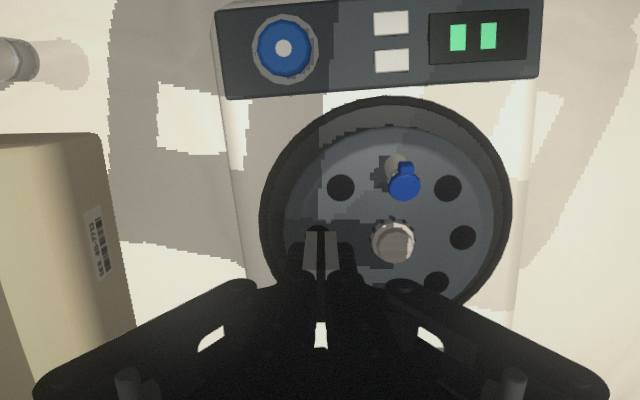

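The wrist view shows the tip at (320,232), standing right of the nut at (393,240). The blue tube is at (404,180), and the way is clear. I'll push counter-clockwise, half a turn first.

Request:
{"name": "move_arm", "arguments": {"rows": [[0, -0.1, 0.2, 0, 0, 0, -1], [-0.91, 0.12, 0, 0, 0, 0, -1], [-0.84, 0.35, 0, 0, 0, 0, -1], [-0.72, 0.56, 0, 0, 0, 0, -1], [-0.56, 0.72, 0, 0, 0, 0, -1], [-0.35, 0.84, 0, 0, 0, 0, -1], [-0.12, 0.91, 0, 0, 0, 0, -1], [0.12, 0.91, 0, 0, 0, 0, -1], [0.35, 0.84, 0, 0, 0, 0, -1], [0.56, 0.72, 0, 0, 0, 0, -1], [0.72, 0.56, 0, 0, 0, 0, -1], [0.84, 0.35, 0, 0, 0, 0, -1], [0.91, 0.12, 0, 0, 0, 0, -1]]}}

```text
time: 3.92
tool_pos: [0.5614, 0.0164, 0.1134]
tool_rot: [0.0, -0.0, 1.0, -0.0]
contact_force: [0.6, -0.4, 0.2]
gripper_width: -0.004
grasp_force: 0.4
```

Run:
```python
from h import *
s=manip.state(); print(s["tool_pos"],s["contact_force"])
f=manip.grab_frame("wrist"); cv2.imwrite("pics/w3.png",f["img"])
```

```text
[0.56135577 0.01638965 0.1134226 ] [ 0.59173863 -0.42186063  0.2084654 ]
```

View pics/w3.png

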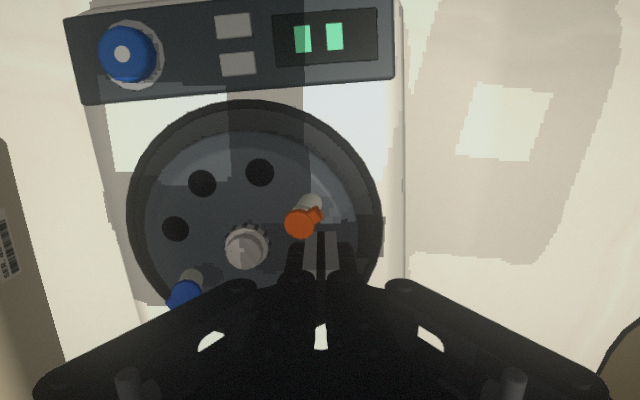

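The finger at 90° is pushing the orange tube (302,222) ahead of it by about 30°. I'll go on through the rest of the turn.

Request:
{"name": "move_arm", "arguments": {"rows": [[0.91, -0.12, 0, 0, 0, 0, -1], [0.84, -0.35, 0, 0, 0, 0, -1], [0.72, -0.56, 0, 0, 0, 0, -1], [0.56, -0.72, 0, 0, 0, 0, -1], [0.35, -0.84, 0, 0, 0, 0, -1], [0.12, -0.91, 0, 0, 0, 0, -1], [-0.12, -0.91, 0, 0, 0, 0, -1], [-0.35, -0.84, 0, 0, 0, 0, -1], [-0.56, -0.72, 0, 0, 0, 0, -1], [-0.72, -0.56, 0, 0, 0, 0, -1], [-0.84, -0.35, 0, 0, 0, 0, -1], [-0.91, -0.12, 0, 0, 0, 0, -1], [-0.91, 0.12, 0, 0, 0, 0, -1], [-0.84, 0.35, 0, 0, 0, 0, -1], [-0.72, 0.56, 0, 0, 0, 0, -1], [-0.56, 0.72, 0, 0, 0, 0, -1], [-0.35, 0.84, 0, 0, 0, 0, -1], [-0.12, 0.91, 0, 0, 0, 0, -1], [0, 0, 0, 0, 0, 0, -1]]}}

```text
time: 5.55
tool_pos: [0.5975, -0.0171, 0.1134]
tool_rot: [0.0, -0.001, 1.0, 0.0]
contact_force: [-0.6, -0.1, 0.6]
gripper_width: 0.0
grasp_force: 0.0
```

Request:
{"name": "move_arm", "arguments": {"rows": [[0, -0.2, -1, 0, 0, 0, -1], [0, 0, -2, 0, 0, 0, -1], [2, 0, -3, 0, 0, 0, -1], [3, 0, -2.5, 0, 0, 0, -1], [3, 0, -2.5, 0, 0, 0, -1], [3, 0, -2.5, 0, 0, 0, -1], [3, 0, -2.5, 0, 0, 0, -1], [3, 0, -2, 0, 0, 0, -1], [3, 0, 0, 0, 0, 0, -1], [0, 0, 0, 0, 0, 0, -1]]}}

```text
time: 6.38
tool_pos: [0.3945, -0.0211, 0.2964]
tool_rot: [0.003, 0.001, 1.0, -0.001]
contact_force: [-0.1, -0.6, -1.4]
gripper_width: -0.004
grasp_force: 0.0
```

Run:
```python
from h import *
s=manip.state(); print(s["tool_pos"])
f=manip.grab_frame("top"); g=manip.grab_frame("scene")
c=cv2.resize(f["img"][110:222,280:380],None,fx=4,fy=4,interpolation=cv2.INTER_CUBIC)
d=cv2.resize(g["img"][130:242,280:380],None,fx=4,fy=4,interpolation=cv2.INTER_CUBIC)
cv2.imwrite("pics/c4.png",np.hstack([c,d]))
X=(.668,-.013,.2515); print("tab exp",proj(f,X),proj(g,X))
for c,a,s in blobs(f,(3,120,80),(20,255,255),(290,115,370,220)): print(c,onz(f,*c,.107))
for c,a,s in blobs(f,(100,110,50),(125,255,255),(290,115,370,197)): print('b',c,onz(f,*c,.107))
```

```text
[ 0.39452907 -0.02112327  0.29641495]
tab exp [327.08209807 120.84962037] [357.99475302 137.68733647]
[320.68 163.6 ] [0.58647946 0.00222298 0.107     ]
[304.97282609 210.09782609] [0.45062908 0.04552642 0.107     ]
[331.4679089  214.03933747] [ 0.44027483 -0.0303736   0.107     ]
[366.73684211 217.68421053] [ 0.431086   -0.13112782  0.107     ]
b [335.  180.5] [ 0.53731605 -0.03975014  0.107     ]
```

View pics/c4.png

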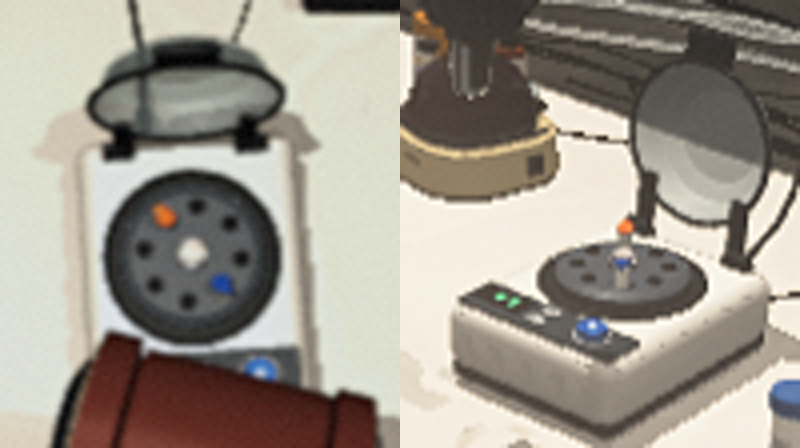

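The orange cap is now about 37° past its start, so the rotor has turned about 6.9 rad. The lid tab is at scene (358,137), as predicted. Next I'll go over and behind the tab.

Request:
{"name": "move_arm", "arguments": {"rows": [[-1, 0.1, -2, 0, 0, 0, -1], [-3.7, 0.1, 0, 0, 0, 0, -1], [-3.7, 0.1, 0, 0, 0, 0, -1], [-3.7, 0.1, 0, 0, 0, 0, -1], [-3.7, 0.1, 0, 0, 0, 0, -1], [-3.7, 0.1, 0, 0, 0, 0, -1], [-3.7, 0.1, 0, 0, 0, 0, -1], [-3.7, 0.1, 0, 0, 0, 0, -1], [-3.2, 0, 0, 0, 0, 0, -1], [0, 0, 0, 0, 0, 0, -1], [0, 0, 2, 0, 0, 0, -1], [0, 0, 2, 0, 0, 0, -1], [0, 0, 1.8, 0, 0, 0, -1], [0, 0, 0, 0, 0, 0, -1]]}}

```text
time: 7.65
tool_pos: [0.6963, -0.013, 0.2482]
tool_rot: [-0.005, 0.0, 1.0, 0.001]
contact_force: [-0.4, 0.1, -1.7]
gripper_width: 0.003
grasp_force: 0.0
```

Request:
{"name": "move_arm", "arguments": {"rows": [[0, 0, -1.2, 0, 0, 0, -1], [1.1, 0, 0, 0, 0, 0, -1], [1.1, 0, 0, 0, 0, 0, -1], [1, 0, 0, 0, 0, 0, -1], [1.4, 0, 0.13, 0, 0, 0, -1], [1.4, -0.1, 0.13, 0, 0, 0, -1], [1.4, -0.1, 0.13, 0, 0, 0, -1], [1.3, -0.1, 0.47, 0, 0, 0, -1], [1.3, -0.1, 0.47, 0, 0, 0, -1], [1.3, -0.1, 0.47, 0, 0, 0, -1], [0, 0, 0, 0, 0, 0, -1]]}}

```text
time: 8.57
tool_pos: [0.5847, -0.0184, 0.2518]
tool_rot: [0.001, 0.0, 1.0, -0.0]
contact_force: [1.1, 0.0, -0.6]
gripper_width: -0.005
grasp_force: 0.0
```

Run:
```python
from h import *
s=manip.state(); print(s["tool_pos"],s["contact_force"])
g=manip.grab_frame("scene")
cv2.imwrite("pics/s5.png",cv2.resize(g["img"][90:252,250:430],None,fx=3,fy=3,interpolation=cv2.INTER_CUBIC))
```

```text
[ 0.58473679 -0.01838123  0.25179637] [ 1.14240897  0.04007332 -0.62719572]
```

View pics/s5.png

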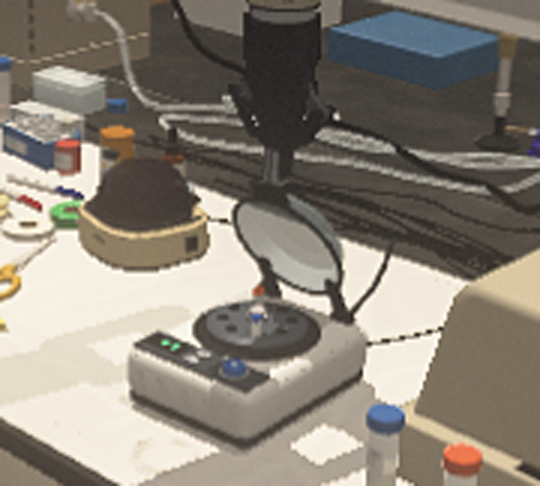

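The fingertip is behind the tab and the lid is coming over, at about 65°. The tool is 1 cm higher than planned, so I'll correct that and carry on.

Request:
{"name": "move_arm", "arguments": {"rows": [[0.9, 0, 0.9, 0, 0, 0, -1], [0.9, -0.1, 0.8, 0, 0, 0, -1], [1, 0, 0.9, 0, 0, 0, -1], [1, -0.1, 0.8, 0, 0, 0, -1], [0.9, 0, 1.1, 0, 0, 0, -1], [0.9, -0.1, 1.1, 0, 0, 0, -1], [0.9, 0, 1.1, 0, 0, 0, -1], [0.6, -0.1, 1.3, 0, 0, 0, -1], [0.6, 0, 1.3, 0, 0, 0, -1], [0.6, -0.1, 1.2, 0, 0, 0, -1], [0, 0, 0, 0, 0, 0, -1]]}}

```text
time: 9.53
tool_pos: [0.5, -0.0229, 0.1411]
tool_rot: [-0.003, 0.0, 1.0, 0.001]
contact_force: [-0.1, 0.1, -0.5]
gripper_width: 0.0
grasp_force: 0.0
```

Request:
{"name": "move_arm", "arguments": {"rows": [[0.2, 0, 0.9, 0, 0, 0, -1], [0.2, 0, 0.9, 0, 0, 0, -1], [0.1, 0, 0.8, 0, 0, 0, -1], [0, 0, 0.5, 0, 0, 0, -1], [0, 0, 0.3, 0, 0, 0, -1], [0, 0, 0, 0, 0, 0, -1], [0, 0, 0, 0, 0, 0, -1]]}}

```text
time: 10.12
tool_pos: [0.4951, -0.0235, 0.1091]
tool_rot: [-0.003, 0.0, 1.0, -0.0]
contact_force: [-8.3, -2.0, 1.7]
gripper_width: -0.003
grasp_force: 3.8
```

The rear of the fingertip is touching the dome, with a force of -8 N in x. I'll back off towards the front by 1.2 cm and then press the tab.

Request:
{"name": "move_arm", "arguments": {"rows": [[0.3, 0, -0.5, 0, 0, 0, -1], [0.9, 0, 0, 0, 0, 0, -1], [0, 0, 0, 0, 0, 0, -1], [0, 0, 0.3, 0, 0, 0, -1], [0, 0, 0.3, 0, 0, 0, -1], [0, 0, 0.2, 0, 0, 0, -1], [0, 0, 0, 0, 0, 0, -1], [0, 0, 0, 0, 0, 0, -1]]}}

```text
time: 10.78
tool_pos: [0.4851, -0.0231, 0.1069]
tool_rot: [-0.0, 0.0, 1.0, 0.0]
contact_force: [-0.8, -0.1, -0.5]
gripper_width: -0.0
grasp_force: 0.0
```

Request:
{"name": "move_arm", "arguments": {"rows": [[0, 0, 0.2, 0, 0, 0, -1], [0, 0, 0.2, 0, 0, 0, -1], [0, 0, 0.1, 0, 0, 0, -1], [0, 0, 0, 0, 0, 0, -1], [0, 0, 0, 0, 0, 0, -1]]}}

```text
time: 11.2
tool_pos: [0.4857, -0.0233, 0.1047]
tool_rot: [-0.0, 0.0, 1.0, -0.0]
contact_force: [-7.1, 1.7, 13.0]
gripper_width: -0.001
grasp_force: 6.9
```

There are 13 N on the tab with the tip at z = 0.0857, which matches the tab's shut height of 0.086. I'll lift and go over to the key.

Request:
{"name": "move_arm", "arguments": {"rows": [[0, 0, -1, 0, 0, 0, -1], [0, 0, -2, 0, 0, 0, -1], [0.6, -2.2, 0, 0, 0, 0, -1], [0.6, -2.3, 0, 0, 0, 0, -1], [0, 0, 0, 0, 0, 0, -1], [0, 0, 0, 0, 0, 0, -1], [0, 0, 0, 0, 0, 0, -1]]}}

```text
time: 11.78
tool_pos: [0.4732, -0.0679, 0.1322]
tool_rot: [0.0, 0.001, 1.0, 0.0]
contact_force: [0.0, -0.7, -0.6]
gripper_width: 0.001
grasp_force: 0.0
```

Run:
```python
from h import *
s=manip.state(); print(s["tool_pos"],s["contact_force"])
g=manip.grab_frame("scene"); f=manip.grab_frame("wrist")
a=cv2.resize(g["img"][130:250,270:390],(400,400),interpolation=cv2.INTER_CUBIC)
b=cv2.resize(f["img"][0:400,120:520],(400,400))
cv2.imwrite("pics/s6.png",np.hstack([a,b]))
```

```text
[ 0.47318676 -0.06788735  0.13221808] [ 0.00975397 -0.68688188 -0.57145521]
```

View pics/s6.png

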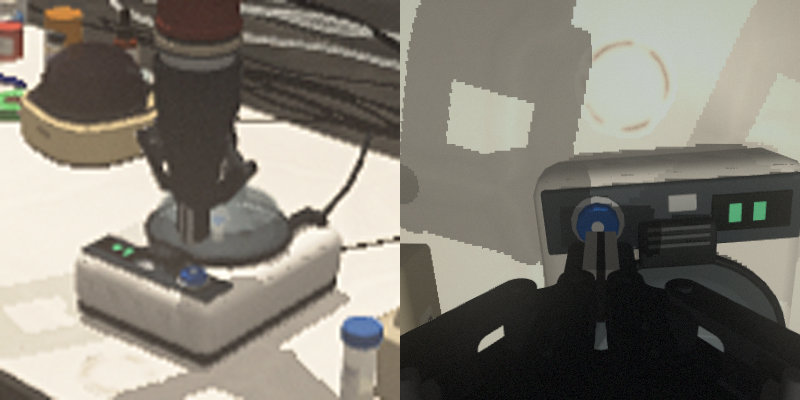

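The lid lies flat and shut, and the tip is over the blue key (wrist crop (600,222)). Now I'll press gently.

Request:
{"name": "move_arm", "arguments": {"rows": [[0, 0, 1, 0, 0, 0, -1], [0, 0, 1, 0, 0, 0, -1], [0, 0, 0.6, 0, 0, 0, -1], [0, 0, 0.2, 0, 0, 0, -1], [0, 0, 0.2, 0, 0, 0, -1], [0, 0, 0.2, 0, 0, 0, -1], [0, 0, 0.2, 0, 0, 0, -1], [0, 0, 0, 0, 0, 0, -1], [0, 0, 0, 0, 0, 0, -1], [0, 0, 0, 0, 0, 0, -1]]}}

```text
time: 12.72
tool_pos: [0.4731, -0.068, 0.0987]
tool_rot: [-0.0, 0.0, 1.0, 0.0]
contact_force: [-4.1, 2.4, 5.7]
gripper_width: -0.001
grasp_force: 2.5
```

Request:
{"name": "move_arm", "arguments": {"rows": [[0, 0, 0.1, 0, 0, 0, -1], [0, 0, 0.1, 0, 0, 0, -1], [0, 0, 0, 0, 0, 0, -1], [0, 0, 0, 0, 0, 0, -1], [0, 0, 0, 0, 0, 0, -1]]}}

```text
time: 13.13
tool_pos: [0.4733, -0.0681, 0.098]
tool_rot: [-0.0, 0.0, 1.0, 0.0]
contact_force: [-7.6, 3.9, 11.3]
gripper_width: 0.003
grasp_force: 5.7
```

The key is on its stop with about 12 N. I'll hold it for 3.3 s.

Request:
{"name": "move_arm", "arguments": {"rows": [[0, 0, 0, 0, 0, 0, -1], [0, 0, 0, 0, 0, 0, -1], [0, 0, 0, 0, 0, 0, -1], [0, 0, 0, 0, 0, 0, -1], [0, 0, 0, 0, 0, 0, -1], [0, 0, 0, 0, 0, 0, -1], [0, 0, 0, 0, 0, 0, -1], [0, 0, 0, 0, 0, 0, -1], [0, 0, 0, 0, 0, 0, -1], [0, 0, 0, 0, 0, 0, -1], [0, 0, 0, 0, 0, 0, -1], [0, 0, 0, 0, 0, 0, -1], [0, 0, 0, 0, 0, 0, -1], [0, 0, 0, 0, 0, 0, -1], [0, 0, 0, 0, 0, 0, -1], [0, 0, 0, 0, 0, 0, -1], [0, 0, 0, 0, 0, 0, -1], [0, 0, 0, 0, 0, 0, -1], [0, 0, 0, 0, 0, 0, -1], [0, 0, 0, 0, 0, 0, -1]]}}

```text
time: 14.8
tool_pos: [0.4733, -0.0681, 0.0979]
tool_rot: [-0.0, 0.0, 1.0, 0.0]
contact_force: [-5.6, 3.1, 10.9]
gripper_width: -0.003
grasp_force: 5.7
```

Request:
{"name": "move_arm", "arguments": {"rows": [[0, 0, 0, 0, 0, 0, -1], [0, 0, 0, 0, 0, 0, -1], [0, 0, 0, 0, 0, 0, -1], [0, 0, 0, 0, 0, 0, -1], [0, 0, 0, 0, 0, 0, -1], [0, 0, 0, 0, 0, 0, -1], [0, 0, 0, 0, 0, 0, -1], [0, 0, 0, 0, 0, 0, -1], [0, 0, 0, 0, 0, 0, -1], [0, 0, 0, 0, 0, 0, -1], [0, 0, 0, 0, 0, 0, -1], [0, 0, 0, 0, 0, 0, -1], [0, 0, 0, 0, 0, 0, -1], [0, 0, 0, 0, 0, 0, -1], [0, 0, 0, 0, 0, 0, -1], [0, 0, 0, 0, 0, 0, -1], [0, 0, 0, 0, 0, 0, -1], [0, 0, 0, 0, 0, 0, -1], [0, 0, 0, 0, 0, 0, -1], [0, 0, 0, 0, 0, 0, -1]]}}

```text
time: 16.47
tool_pos: [0.4733, -0.0681, 0.0979]
tool_rot: [-0.0, 0.0, 1.0, 0.0]
contact_force: [-6.3, 3.0, 11.0]
gripper_width: 0.006
grasp_force: 5.7
```

Run:
```python
from h import *
s=manip.state(); print(s["time"],s["tool_pos"],s["contact_force"])
if s["time"]>16.3 and 5<s["contact_force"][2]<20: print(manip.job_done())
```

```text
16.4667 [ 0.47331395 -0.06809841  0.09791915] [-6.31097313  2.95679921 10.97681179]
the job is handed in; nothing more can be done
None
```

The job is handed in at 16.5 s, with no verdict returned: the rotor turned about 6.9 rad, the lid is shut, and the pulse key was held on its stop with about 11 N down for over 3 s and is still held.

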